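# Weigh out lamp ballast on the spring scale

### The arm

A 6-joint arm with a two-finger parallel gripper is mounted at the origin on the work surface. World frame = base frame: x ahead of the robot, y to its left, z up, the work surface at z = 0. Lengths are in mm, angles in rad, forces in N, time in s.
With the tool pointing down it reaches from about 400 to 925 mm from the base axis. Payload 12.5 kg.
Tool frame: the origin (TCP) lies on the mounting face of the last link; the fingertips stand 190 mm ahead of it and the grasp point (between the pads) lies 171 mm ahead of it; z points along the fingers, y is the line along which they close (so a half turn about z gives the same grasp; the last joint's range is limited). The gripper opens to 95 mm and grips with 3 to 60 N. Pads are 20 mm wide; open, the fingers measure 119 mm over their backs; the gripper's body (75 mm by 180 mm) begins 59 mm behind the grasp point.
Start: joints at [-1.353, 0.491, 1.559, -0, 1.092, -0.106], TCP at [198.876, -592.514, 404.761] pointing down, gripper open.
Joint ranges: [-3.1, 3.1], [-0.84, 2.19], [0.05, 2.79], [-1.13, 4.28], [0.06, 2.93], [-2.69, 2.69]. Speed limits (rad/s): [2.22, 2.22, 2.79, 3.14, 3.14, 3.14].

### API

Orientations are given as [roll, pitch, yaw] about the fixed x, y, z axes, in that order (R = Rz(yaw) Ry(pitch) Rx(roll)).
In Python, from cell import env gives the robot as it stands.
- The arm moves only by the tool carry_out, never from a script. Its argument "series" is a list of rows, each a list of 5 numbers: the shift along the tool's x, y, z in m, then the turn about the tool's z in degrees, then the opening, from 0 (shut) to 1 (fully open). A call has 1 to 20 rows; each row is the pose to reach, as a shift and turn from the pose commanded when the call began, along the tool's axes at that moment; what a row does not reach only later rows make up. A row lasts 1/8 s, in which the tool goes at most 62.5 mm and 10.7 degrees, less where a joint would pass 70% of its speed; a pose out of reach is approached as far as the arm can. A call with a gripper value outside its range is refused whole. The fingers move at their own pace and stop on an object; the grip force is fixed at half the most. Time passes only in rows, so rows that repeat a pose let the fingers close. It gives the time, the measured TCP pose, the force, the opening and the grip force at its end, in the units of the state.
- env.state(): the state, without advancing time (a new reading comes with each control period).
- env.read_camera(name): name is "scene" or "top" or "wrist"; returns (picture, depth): 384x512x3 uint8, red, green, blue; 384x512 float32, mm along the optical axis (not along the pixel's ray), 0 where there is no reading.
- env.get_calibration(name): a dict with "intrinsics" (3x3 intrinsics, pixels), "cam_to_world" (4x4, takes a point from camera to world coordinates); the wrist camera has in their place "T_tool_cam" (4x4, takes a point from camera to tool coordinates, whose origin is the TCP and whose axes are the flange's). Camera axes: x right, y up, looking along -z (the intrinsics and any distortion apply to the point x, -y, -z); pixel columns grow to the right and rows downward; lengths in mm; the calibration is good to about 2 mm. A picture is of the moment at which its call begins: read the wrist's pose just before it. get_calibration takes no time and is no camera call.
- env.job_done(): hands the job in; it is judged then, once.
The state is a dict: "t": time; "joints": joint angles; "qvel": joint speeds; "tau": joint torques, N m; "eef_pos": TCP position; "tcp_rot": TCP orientation; "ft_force": force on the tool from outside, world axes, zero at the start; "moment": the same for the moment, N m; "opening": opening from 0.0 (shut) to 1.0 (fully open); "grip_force": force on a finger pad.
Only numpy, scipy, OpenCV 4.12 (cv2) and the standard library are available. Lean on these libraries where they do the work, as an engineer would, in place of code of your own. Each camera call takes 0.05 s, during which the arm holds its last target. There are 200 camera calls.

### The job

Weigh out ballast for the hobby lamp: take brass rings from the green tray and thread them one at a time over the scale's off-centre spindle, each let go flat on the stack before the next, until the edge of the pan stands within the red band of the gauge, and then stop. Feel for the spindle and press only lightly: never push the pan down below the red band or knock the scale. Leave unused rings in the tray and the other things on the desk where they are.

Things in the scene. Friction and masses are not known exactly. Their poses are not given: they have to be found in the camera images.
- scale: grey spring scale fixed to the desk; origin under the centre of its 110 x 120 x 20 mm plinth, at desk height, on the pan's vertical axis. At its own +y side, 45 mm from the axis, stands a white gauge 18 mm (x) by 8 mm, reaching 105 mm above the desk, with a red band 53 to 65 mm above the desk
- red_band (a point): centre of the gauge's red band, 59 mm above the desk; the band is 12 mm tall
- pan_top (a point): centre of the pan's top, on its axis; it sinks with the pan (95 mm above the desk at pan joint 0). Flat round pan, 68 mm across, black edge, no rim. A steel spindle, 8 mm across, flat end, rises 44 mm from it, 6 mm off the axis in an unmeasured direction: the pan swivels stiffly and may be left at any angle, so see or feel for the spindle on that 6 mm circle
- pan (a joint): how far the pan has sunk, m: 0 fully up, 0.054 on its stop; red band 0.030 to 0.042. Spring 100 N/m (1 N sinks it 10 mm). Empty it rests at about 0.010 to 0.017; each ring sinks it 8 to 10 mm, so two or three are needed. Pressing on the spindle's end sinks the pan too, so a rise of this value shows contact, and it springs back when the ring slips over
- tray: green enamel pin tray fixed to the desk, 190 x 190 mm, walls 4 mm thick and 10 mm high, inner floor about 4 mm above the desk; origin at the centre of its underside. The four rings lie in it, centres about 80 mm apart in a square.
- ring1: loose brass ballast ring, 36 mm outside, bore 14 mm, 12 mm tall, about 80 to 100 g (each a little different), lying flat in the tray; origin at the centre of its underside, z along the bore
- ring2: loose brass ballast ring, 36 mm outside, bore 14 mm, 12 mm tall, about 80 to 100 g (each a little different), lying flat in the tray; origin at the centre of its underside, z along the bore
- ring3: loose brass ballast ring, 36 mm outside, bore 14 mm, 12 mm tall, about 80 to 100 g (each a little different), lying flat in the tray; origin at the centre of its underside, z along the bore
- ring4: loose brass ballast ring, 36 mm outside, bore 14 mm, 12 mm tall, about 80 to 100 g (each a little different), lying flat in the tray; origin at the centre of its underside, z along the bore
- clock: dolls-house oak grandfather clock case, 40 x 58 x 171 mm, loose, to be left alone; origin under its centre
- dining_table: dolls-house cherry dining table, 90 x 150 x 65 mm, loose, to be left alone; origin under its centre
- bell_jar: glass bell jar on a dark wooden foot, 120 mm across, 152 mm tall, loose, to be left alone; origin under its centre
- lamp_base: grey plastic hobby lamp base with a black toggle, 90 mm across, 90 mm tall, loose, to be left alone; origin under its centre
- glue: white glue bottle, 38 mm across, 95 mm tall, loose, to be left alone; origin under its centre
- chair: dolls-house chair, 36 x 38 x 84 mm, loose, to be left alone; origin under its centre
Things that resemble listed ones, but are neither listed nor needed, are in the scene too. Leave any black or pink look-alike of the ring4 alone.

How it is judged (in metres and radians):
On the way, in this order (a step that is already met when the one before it is completed fails the run):
1. a first ring sits flat over the spindle, let go, the pan at rest (((horizontal distance between ring1 and scale below 0.0115 m and height (world z) of ring1 above 0.045 m and angle between ring1's own z axis and vertical below 0.12 rad and contact force between the fingers and ring1 below 0.1 N) or (horizontal distance between ring2 and scale below 0.0115 m and height (world z) of ring2 above 0.045 m and angle between ring2's own z axis and vertical below 0.12 rad and contact force between the fingers and ring2 below 0.1 N) or (horizontal distance between ring3 and scale below 0.0115 m and height (world z) of ring3 above 0.045 m and angle between ring3's own z axis and vertical below 0.12 rad and contact force between the fingers and ring3 below 0.1 N) or (horizontal distance between ring4 and scale below 0.0115 m and height (world z) of ring4 above 0.045 m and angle between ring4's own z axis and vertical below 0.12 rad and contact force between the fingers and ring4 below 0.1 N)) and velocity of joint pan between -0.01 and 0.01 m/s), for 0.2 s.
2. a second ring sits flat over the spindle, let go, the pan at rest ((((horizontal distance between ring1 and scale below 0.0115 m and height (world z) of ring1 above 0.045 m and angle between ring1's own z axis and vertical below 0.12 rad and contact force between the fingers and ring1 below 0.1 N) and (horizontal distance between ring2 and scale below 0.0115 m and height (world z) of ring2 above 0.045 m and angle between ring2's own z axis and vertical below 0.12 rad and contact force between the fingers and ring2 below 0.1 N)) or ((horizontal distance between ring1 and scale below 0.0115 m and height (world z) of ring1 above 0.045 m and angle between ring1's own z axis and vertical below 0.12 rad and contact force between the fingers and ring1 below 0.1 N) and (horizontal distance between ring3 and scale below 0.0115 m and height (world z) of ring3 above 0.045 m and angle between ring3's own z axis and vertical below 0.12 rad and contact force between the fingers and ring3 below 0.1 N)) or ((horizontal distance between ring1 and scale below 0.0115 m and height (world z) of ring1 above 0.045 m and angle between ring1's own z axis and vertical below 0.12 rad and contact force between the fingers and ring1 below 0.1 N) and (horizontal distance between ring4 and scale below 0.0115 m and height (world z) of ring4 above 0.045 m and angle between ring4's own z axis and vertical below 0.12 rad and contact force between the fingers and ring4 below 0.1 N)) or ((horizontal distance between ring2 and scale below 0.0115 m and height (world z) of ring2 above 0.045 m and angle between ring2's own z axis and vertical below 0.12 rad and contact force between the fingers and ring2 below 0.1 N) and (horizontal distance between ring3 and scale below 0.0115 m and height (world z) of ring3 above 0.045 m and angle between ring3's own z axis and vertical below 0.12 rad and contact force between the fingers and ring3 below 0.1 N)) or ((horizontal distance between ring2 and scale below 0.0115 m and height (world z) of ring2 above 0.045 m and angle between ring2's own z axis and vertical below 0.12 rad and contact force between the fingers and ring2 below 0.1 N) and (horizontal distance between ring4 and scale below 0.0115 m and height (world z) of ring4 above 0.045 m and angle between ring4's own z axis and vertical below 0.12 rad and contact force between the fingers and ring4 below 0.1 N)) or ((horizontal distance between ring3 and scale below 0.0115 m and height (world z) of ring3 above 0.045 m and angle between ring3's own z axis and vertical below 0.12 rad and contact force between the fingers and ring3 below 0.1 N) and (horizontal distance between ring4 and scale below 0.0115 m and height (world z) of ring4 above 0.045 m and angle between ring4's own z axis and vertical below 0.12 rad and contact force between the fingers and ring4 below 0.1 N))) and velocity of joint pan between -0.01 and 0.01 m/s), for 0.2 s.
At the end, for the whole second after the job is handed in: The pan is at rest with its top within the red band (pan joint 0.030 to 0.042), two or more rings having been threaded one at a time; every ring is either flat (within 0.12 rad) over the spindle (centre within 11.5 mm of the pan's axis) or lying flat in the tray, and all are let go (value of joint pan between 0.03 and 0.042 m and velocity of joint pan between -0.01 and 0.01 m/s and ((horizontal distance between ring1 and scale below 0.0115 m and height (world z) of ring1 above 0.045 m and angle between ring1's own z axis and vertical below 0.12 rad and contact force between the fingers and ring1 below 0.1 N) or (x of ring1 in the frame of tray between -0.085 and 0.085 m and y of ring1 in the frame of tray between -0.085 and 0.085 m and height (world z) of ring1 below 0.012 m)) and ((horizontal distance between ring2 and scale below 0.0115 m and height (world z) of ring2 above 0.045 m and angle between ring2's own z axis and vertical below 0.12 rad and contact force between the fingers and ring2 below 0.1 N) or (x of ring2 in the frame of tray between -0.085 and 0.085 m and y of ring2 in the frame of tray between -0.085 and 0.085 m and height (world z) of ring2 below 0.012 m)) and ((horizontal distance between ring3 and scale below 0.0115 m and height (world z) of ring3 above 0.045 m and angle between ring3's own z axis and vertical below 0.12 rad and contact force between the fingers and ring3 below 0.1 N) or (x of ring3 in the frame of tray between -0.085 and 0.085 m and y of ring3 in the frame of tray between -0.085 and 0.085 m and height (world z) of ring3 below 0.012 m)) and ((horizontal distance between ring4 and scale below 0.0115 m and height (world z) of ring4 above 0.045 m and angle between ring4's own z axis and vertical below 0.12 rad and contact force between the fingers and ring4 below 0.1 N) or (x of ring4 in the frame of tray between -0.085 and 0.085 m and y of ring4 in the frame of tray between -0.085 and 0.085 m and height (world z) of ring4 below 0.012 m))); the robot touches nothing.
It fails at once if the pan pushed well below the red band (pan joint over 0.046) (value of joint pan above 0.046 m).
It fails at once if the scale knocked or pressed with more than 12 N (contact force between scale and anything else above 12 N).
It fails at once if another thing on the desk shifted by more than 20 mm or tipped (distance of any of clock, dining_table, bell_jar, lamp_base, glue, chair from where it was at the start of the episode above 0.02 m or angle between any of clock, dining_table, bell_jar, lamp_base, glue, chair's own z axis and vertical above 0.3 rad).
It also fails if it takes over 72 s, if anything falls off the work surface, if the arm or the gripper's body presses on something with over 40 N, if the wrist force passes 120 N, or if a joint passes its speed limit or range.

## Working session

There is one attempt and no reset: what is moved stays moved. The work goes in short steps, Python scripts to look and compute and a tool call to move; the robot and the scene stay as the last step left them, time stands still between calls to the robot, and variables do not carry over. Pictures are saved under pics/ and viewed, at most 10 in all, crops included, and the job is handed in when it is done.

Besides the shell and the picture viewer there is one more tool, called after "Request:" as name(argument=value, ...), one argument or row to a line, values as JSON. carry_out: Moves the arm, as the interface text tells. Its arguments: {"type":"object","properties":{"series":{"type":"array","items":{"type":"array","items":{"type":"number"}}}},"required":["series"]}

```bash
mkdir -p pics; cat > h.py <<'E'
from cell import env
import numpy as np, cv2
def cast(name,u,v,z,cal=None):
    c=cal or env.get_calibration(name); K=np.array(c["intrinsics"]); 
    T=np.array(c["cam_to_world"])
    p=np.linalg.solve(K,[u,v,1.]); d=T[:3,:3]@[p[0],-p[1],-1.]; o=T[:3,3]
    return o+d*(z-o[2])/d[2]
def save(n,im): cv2.imwrite(f"pics/{n}.png",cv2.cvtColor(im,cv2.COLOR_RGB2BGR))
E
python3 - <<'E'
from h import *
s=env.state();print(s)
for n in("scene","top"):
    im,d=env.read_camera(n);save(n,im);np.save(n+"_d.npy",d)
    c=env.get_calibration(n);print(n,c)
print(env.get_calibration("wrist"))
E
```

```text
{'t': 0.0, 'joints': array([-1.35263144e+00,  4.91547430e-01,  1.55945863e+00, -2.34014055e-05,
        1.09173774e+00, -1.05568578e-01]), 'qvel': array([-3.49004952e-04, -7.31846442e-05, -2.69396884e-04, -2.75471977e-04,
       -8.60994216e-04,  9.57169538e-04]), 'tau': array([-3.56545250e-03, -6.12654305e+01, -2.58181429e+01,  6.91624009e-02,
        4.82308993e-02, -1.39878330e-04]), 'eef_pos': array([ 198.84717871, -592.48022549,  404.16601   ]), 'tcp_rot': array([-3.14044573e+00, -1.00660434e-04,  3.23744209e-01]), 'ft_force': array([-0.36625752, -0.02745486,  0.84127093]), 'moment': array([ 0.04993191, -0.055527  ,  0.04593695]), 'grip_force': 0.0, 'opening': 1.0002532648837057}
scene {'intrinsics': array([[427.39715964,   0.        , 258.95723636],
       [  0.        , 427.39715964, 193.53319963],
       [  0.        ,   0.        ,   1.        ]]), 'cam_to_world': array([[ 6.17555381e-01, -4.36034458e-01,  6.54598581e-01,
         1.37195784e+03],
       [ 7.86500144e-01,  3.35419312e-01, -5.18566688e-01,
        -6.16951528e+02],
       [ 6.54793922e-03,  8.35085526e-01,  5
[... 485 characters left out ...]
],
       [ 2.24735908e-02,  5.04834709e-02,  9.98472011e-01,
         1.23192174e+03],
       [ 0.00000000e+00,  0.00000000e+00,  0.00000000e+00,
         1.00000000e+00]])}
{'intrinsics': array([[342.15041801,   0.        , 256.15112876],
       [  0.        , 342.15041801, 189.09960117],
       [  0.        ,   0.        ,   1.        ]]), 'T_tool_cam': array([[-6.71855606e-04,  9.55885673e-01,  2.93738196e-01,
         8.34877227e+01],
       [ 9.99999400e-01,  8.96509136e-04, -6.30170128e-04,
         1.66497437e-01],
       [-8.65709574e-04,  2.93737596e-01, -9.55885702e-01,
         2.07675746e+01],
       [ 0.00000000e+00,  0.00000000e+00,  0.00000000e+00,
         1.00000000e+00]])}
```

View pics/top.png

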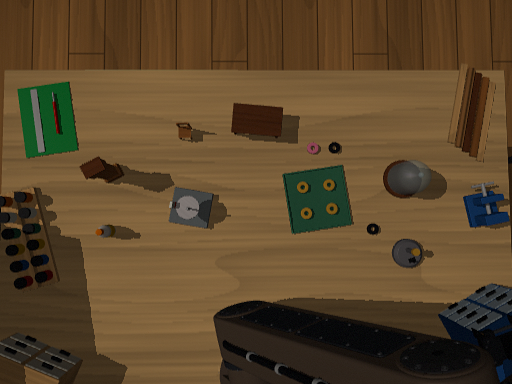

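View pics/scene.png

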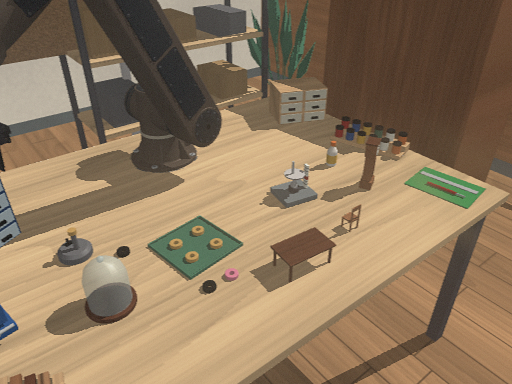

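```bash
python3 - <<'E'
from h import *
im=cv2.cvtColor(cv2.imread("pics/top.png"),cv2.COLOR_BGR2RGB)
hsv=cv2.cvtColor(im,cv2.COLOR_RGB2HSV)
m=cv2.inRange(hsv,(15,120,110),(30,255,255)); m[:, :280]=0;m[:,360:]=0;m[:165]=0;m[240:]=0
n,l,st,c=cv2.connectedComponentsWithStats(m)
for i in range(1,n):
    if st[i,4]>15: 
        x,y,w,h=st[i,:4]; print(st[i],c[i],cast("top",x+w/2-.5,y+h/2-.5,16))
g=cv2.inRange(hsv,(65,80,30),(90,255,140)); g[:, :270]=0;g[:,370:]=0;g[:155]=0;g[245:]=0
ct=max(cv2.findContours(g,0,2)[0],key=cv2.contourArea); r=cv2.minAreaRect(ct);print(r)
print([cast("top",*p,10).round() for p in cv2.boxPoints(r)])
for u,v,z in((189,207,84),(174,205,105),(186,208,125)): print(cast("top",u,v,z).round(1))
a=cv2.resize(im[175:240,160:230],None,fx=6,fy=6,interpolation=2);b=cv2.resize(im[160:240,278:358],None,fx=4.9,fy=4.875,interpolation=2)
b=cv2.resize(b,(380,390)); cr=np.hstack([cv2.resize(a,(420,390)),b]); save("crop1",cr)
E
```

```text
[ 280  165   80   75 2100] [323.7        207.49904762] [ 521.51823725 -190.4328891    16.        ]
[323 180  11  10  66] [328.43939394 184.66666667] [ 575.90717297 -217.83706101   16.        ]
[297 182  11  11  66] [302.04545455 187.09090909] [ 568.52988414 -136.44742401   16.        ]
[326 204  11  10  64] [331.25    208.28125] [ 501.09376431 -226.02298442   16.        ]
[301 208  11  11  64] [305.828125 212.90625 ] [ 487.65614908 -147.88848362   16.        ]
((316.7743225097656, 198.904052734375), (59.941619873046875, 60.40951156616211), 81.02737426757812)
[array([610., -76.,  10.]), array([ 639., -264.,   10.]), array([ 453., -290.,   10.]), array([ 425., -103.,   10.])]
[507.8 203.5  84. ]
[513.6 243.1 105. ]
[504.6 205.7 125. ]
```

View pics/crop1.png

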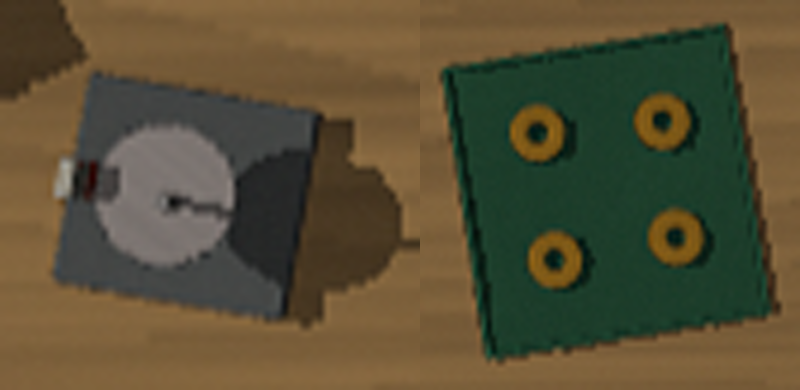

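The four brass rings sit in the green tray at top-image pixels (302,187), (328,185), (306,213) and (331,208). The black ones at (335,148) and (373,229) and the pink one at (313,148) lie outside the tray, so they are the look-alikes. The spindle shows at about (188,208), with the gauge on the scale's left. I'm moving to hover over the tray.

Request:
carry_out(
  series=[
    [0.446,-0.282,0.064,-63.1,0.65],
    [0.446,-0.282,0.064,-63.1,0.65],
    [0.446,-0.282,0.064,-63.1,0.65],
    [0.446,-0.282,0.064,-63.1,0.65],
    [0.446,-0.282,0.064,-63.1,0.65],
    [0.446,-0.282,0.064,-63.1,0.65],
    [0.446,-0.282,0.064,-63.1,0.65],
    [0.446,-0.282,0.064,-63.1,0.65],
    [0.446,-0.282,0.064,-63.1,0.65],
    [0.446,-0.282,0.064,-63.1,0.65],
    [0.446,-0.282,0.064,-63.1,0.65],
    [0.446,-0.282,0.064,-63.1,0.65],
    [0.446,-0.282,0.064,-63.1,0.65],
    [0.446,-0.282,0.064,-63.1,0.65],
  ],
)

```text
t: 1.85
eef_pos: [531.7, -183.7, 340.8]
tcp_rot: [3.141, 0.0, 1.424]
ft_force: [0.5, 0.4, -0.5]
opening: 0.649
grip_force: 0.0
```

```bash
cat >> h.py <<'E'
from scipy.spatial.transform import Rotation as Ro
def wcal():
    s=env.state();T=np.eye(4);T[:3,:3]=Ro.from_euler("xyz",s["tcp_rot"]).as_matrix();T[:3,3]=s["eef_pos"]
    c=env.get_calibration("wrist");return dict(intrinsics=c["intrinsics"],cam_to_world=T@np.array(c["T_tool_cam"])),s,T
def circ(m,lo,hi):
    out=[]
    for c in cv2.findContours(m,cv2.RETR_EXTERNAL,cv2.CHAIN_APPROX_NONE)[0]:
        if lo<cv2.contourArea(c)<hi: out.append(cv2.fitEllipse(c))
    return out
E
python3 - <<'E'
from h import *
c,s,T=wcal(); im,d=env.read_camera("wrist"); save("w1",im)
hsv=cv2.cvtColor(im,cv2.COLOR_RGB2HSV)
m=cv2.inRange(hsv,(15,130,90),(30,255,255)); m=cv2.morphologyEx(m,cv2.MORPH_OPEN,np.ones((3,3)))
for e in circ(m,300,4000):
    p=cast("",*e[0],16,c); print(np.round(e[0],1),np.round(e[1],1),p.round(1),"depth z",d[int(e[0][1]),int(e[0][0]+e[1][0]*.35)])
E
```

```text
[430.  357.6] [ 14.7 155.9] [ 690.8 -413.6   16. ] depth z 82.723915
[377.6 307.5] [18.1 55. ] [ 636.8 -340.4   16. ] depth z 85.92991
[134.7 306.8] [19.3 53.3] [ 386.8 -302.3   16. ] depth z 88.36836
[422.9 234.9] [24.9 52.8] [ 683.8 -264.    16. ] depth z 351.01025
[234.9 223.1] [36.3 36.9] [ 505.3 -224.9   16. ] depth z 328.95154
[310.  205.4] [37.  37.6] [ 578.4 -217.6   16. ] depth z 324.1079
[419.  153.5] [25.  36.4] [ 680.7 -182.5   16. ] depth z 312.38373
[205.3 144.8] [39.1 40.1] [ 491.6 -146.5   16. ] depth z 305.48135
[292.9 120.2] [39.9 41.1] [ 571.6 -136.4   16. ] depth z 299.82346
```

View pics/w1.png

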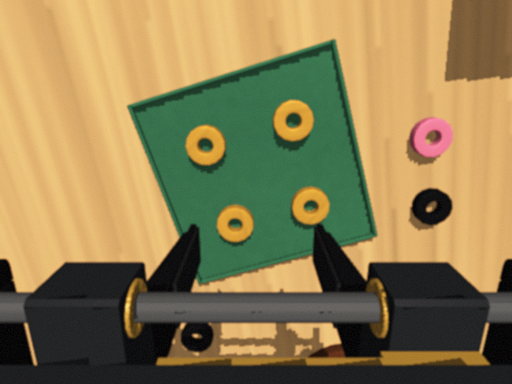

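The wrist picture shows the four brass rings at (235,223), (310,205), (205,145) and (293,120). I'll grasp the one at (293,120), which lies at world (571,-136).

Request:
carry_out(
  series=[
    [0.0525,0.032,0.0,0,0.65],
    [0.0525,0.032,0.0,0,0.65],
    [0.0525,0.032,0.05,0,0.65],
    [0.0525,0.032,0.1,0,0.65],
    [0.0525,0.032,0.125,0,0.65],
    [0.0525,0.032,0.1405,0,0.65],
    [0.0525,0.032,0.1405,0,0.65],
    [0.0525,0.032,0.1405,0,0.65],
    [0.0525,0.032,0.1405,0,0.3],
    [0.0525,0.032,0.1405,0,0.3],
    [0.0525,0.032,0.1405,0,0.3],
    [0.0525,0.032,0.1405,0,0.3],
    [0.0525,0.032,0.1405,0,0.3],
  ],
)

```text
t: 3.52
eef_pos: [571.3, -136.0, 200.5]
tcp_rot: [3.141, 0.0, 1.425]
ft_force: [0.1, 0.2, 5.0]
opening: 0.364
grip_force: 30.0
```

Request:
carry_out(
  series=[
    [0,0,-0.02,0,0.3],
    [0,0,-0.06,0,0.3],
    [0.0,0.0,-0.12,0,0.3],
    [0.05,-0.02,-0.15,0,0.3],
    [0.1,-0.04,-0.15,0,0.3],
    [0.15,-0.06,-0.15,0,0.3],
    [0.2,-0.08,-0.15,0,0.3],
    [0.235,-0.094,-0.15,0,0.3],
    [0.254,-0.102,-0.15,0,0.3],
    [0.254,-0.102,-0.15,0,0.3],
    [0.254,-0.102,-0.15,0,0.3],
    [0.254,-0.102,-0.15,0,0.3],
  ],
)

```text
t: 5.03
eef_pos: [507.5, 129.4, 350.1]
tcp_rot: [-3.142, 0.0, 1.424]
ft_force: [0.6, 0.0, -0.8]
opening: 0.363
grip_force: 30.0
```

```bash
python3 - <<'E'
from h import *
c,s,T=wcal(); im,d=env.read_camera("wrist"); save("w2",im); np.save("w2d.npy",d)
np.savez("w2.npz",T=T,C=c["cam_to_world"],K=c["intrinsics"])
print(s["eef_pos"],s["opening"],s["ft_force"])
E
```

```text
[507.46718332 129.35857666 350.11810915] 0.36311703433840775 [ 0.63129615  0.03113576 -0.79558658]
```

View pics/w2.png

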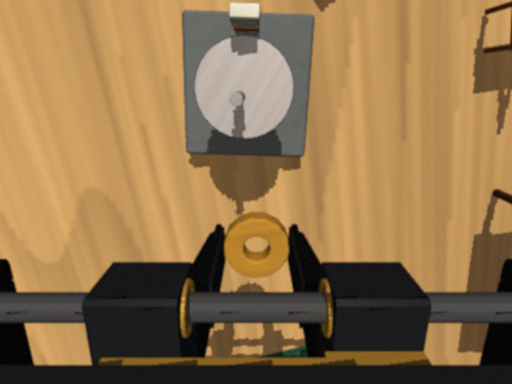

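The spindle's tip shows at (236,98) on the pan centred near (245,88), and the ring is held level at (256,244).

```bash
cat >> h.py <<'E'
def measure(im,d,c,T):
    out={}
    C=c["cam_to_world"];K=np.array(c["intrinsics"])
    def pt(u,v,dep): return (C@np.r_[(u-K[0,2])/K[0,0]*dep,-(v-K[1,2])/K[1,1]*dep,-dep,1])[:3]
    V,U=np.mgrid[0:384,0:512]
    P=np.stack([(U-K[0,2])/K[0,0]*d,-(V-K[1,2])/K[1,1]*d,-d,np.ones_like(d)],-1)@C.T
    return P[...,:3],pt
E
python3 - <<'E'
from h import *
im=cv2.cvtColor(cv2.imread("pics/w2.png"),cv2.COLOR_BGR2RGB);d=np.load("w2d.npy");z=np.load("w2.npz")
c=dict(intrinsics=z["K"],cam_to_world=z["C"]);T=z["T"]
P,pt=measure(im,d,c,T)
H=P[...,2]; roi=np.zeros(H.shape,bool);roi[30:145,185:305]=1
pan=roi&(H>65)&(H<95); zp=np.median(H[pan]);print("pan z",zp,pan.sum(),"plinth",np.median(H[60:130,186:192]))
m=(roi&(abs(H-zp)<6)).astype(np.uint8);m=cv2.morphologyEx(m,cv2.MORPH_CLOSE,np.ones((5,5)))
e=max(circ(m*255,1000,20000),key=lambda e:e[1][0]);print(e,cast("",*e[0],zp,c))
Q=P[m>0];print("pan ext",np.ptp(Q[:,0]),np.ptp(Q[:,1]))
sp=roi&(H>zp+35); sp[:40]=0
print("spindle top",sp.sum(),np.median(H[sp]),P[sp].mean(0),np.argwhere(sp).mean(0))
hs=roi&(H>zp+8)&(H<zp+60);hs[:40]=0;print("spindle all",hs.sum(),P[hs].mean(0), P[hs].min(0),P[hs].max(0))
# held ring: brass mask
hsv=cv2.cvtColor(im,cv2.COLOR_RGB2HSV);m=cv2.inRange(hsv,(15,130,90),(30,255,255));m[:200]=0;m[285:]=0;m[:,:215]=0;m[:,300:]=0
for e in circ(m,500,9000):
    print(e)
    for hh in (180,190): print(cast("",*e[0],hh,c))
zr=H[225,256],H[218:228,250:262];print(np.median(zr[1]))
b=cv2.inRange(hsv,(10,60,60),(30,255,255))[205:285,215:300]
Tm=np.linalg.inv(T)
r=(np.abs(H-np.median(zr[1]))<3);r[:205]=0;r[285:]=0;r[:,:222]=0;r[:,292:]=0
e=circ((r*255).astype(np.uint8),300,9000);print(e,[cast("",*x[0],np.median(zr[1]),c) for x in e])
print("TCP",T[:3,3])
E
```

```text
pan z 83.6263909164098 7843 plinth 19.264225189318324
((243.9298553466797, 86.76045227050781), (98.16360473632812, 102.59037780761719), 173.1531982421875) [511.27278795 210.89171386  83.62639092]
pan ext 68.11120592666589 68.47869272019963
spindle top 215 127.69575523584953 [510.50497522 206.78076587 178.90658572] [ 96.35813953 238.17674419]
spindle all 183 [507.68954374 205.22142605 124.49092514] [503.18074656 201.14721612  93.21180372] [511.13372548 208.88375568 129.49024655]
((256.58367919921875, 239.19772338867188), (87.23147583007812, 101.86412048339844), 1.7948540449142456)
[509.56936889 141.3620006  180.        ]
[510.2467544  146.08028511 190.        ]
164.81857617903353
[((256.3641357421875, 246.70518493652344), (60.15266418457031, 69.335693359375), 89.21974182128906)] [array([507.78577724, 129.89525823, 164.81857618])]
TCP [507.46718332 129.35857666 350.11810915]
```

Request:
carry_out(
  series=[
    [0.037,-0.006,0.0,0,0.3],
    [0.0744,-0.0114,0.0,0,0.3],
    [0.0744,-0.0114,0.0,0,0.3],
    [0.0744,-0.0114,0.01,0,0.3],
    [0.0744,-0.0114,0.02,0,0.3],
    [0.0744,-0.0114,0.024,0,0.3],
    [0.0744,-0.0114,0.028,0,0.3],
    [0.0744,-0.0114,0.032,0,0.3],
    [0.0744,-0.0114,0.036,0,0.3],
    [0.0744,-0.0114,0.036,0,0.3],
    [0.0744,-0.0114,0.036,0,0.3],
  ],
)

```text
t: 6.45
eef_pos: [506.8, 205.5, 314.3]
tcp_rot: [3.141, 0.0, 1.425]
ft_force: [-1.2, 0.7, -0.5]
opening: 0.363
grip_force: 30.0
```

```bash
cat > look.py <<'E'
import sys
from h import *
c,s,T=wcal(); im,d=env.read_camera("wrist"); im2,d2=env.read_camera("scene"); n=sys.argv[1]
P,pt=measure(im,d,c,T);H=P[...,2]
x,y,z=s["eef_pos"];print("TCP",s["eef_pos"].round(1),"F",s["ft_force"].round(1),"open",round(s["opening"],3),"t",s["t"])
# pan height: points near pan disk, +y part, away from ring
ax=np.array([511,210.]);r=np.hypot(P[...,0]-ax[0],P[...,1]-ax[1])
m=(r<34)&(H>40)&(H<100)&(P[...,1]>228)&(H<z-190+30)
print("pan z wrist",m.sum(),np.median(H[m]) if m.any() else None)
C=env.get_calibration("scene");P2,_=measure(im2,d2,C,None);H2=P2[...,2];r2=np.hypot(P2[...,0]-ax[0],P2[...,1]-ax[1])
m=(r2<32)&(H2>40)&(H2<98);h,b=np.histogram(H2[m],bins=np.arange(40,98,2));print("scene z hist",[(int(b[i]),int(h[i])) for i in np.argsort(-h)[:4]])
a=cv2.resize(im[120:300,160:350],(420,400),interpolation=2);b=cv2.resize(im2[140:215,255:330],(380,400),interpolation=2)
save(n,np.hstack([a,b]))
E
python3 look.py l1
```

```text
TCP [506.8 205.5 314.3] F [-1.2  0.7 -0.5] open 0.363 t 6.45
pan z wrist 1600 83.59985657615395
scene z hist [(84, 68), (86, 41), (82, 30), (46, 8)]
```

View pics/l1.png

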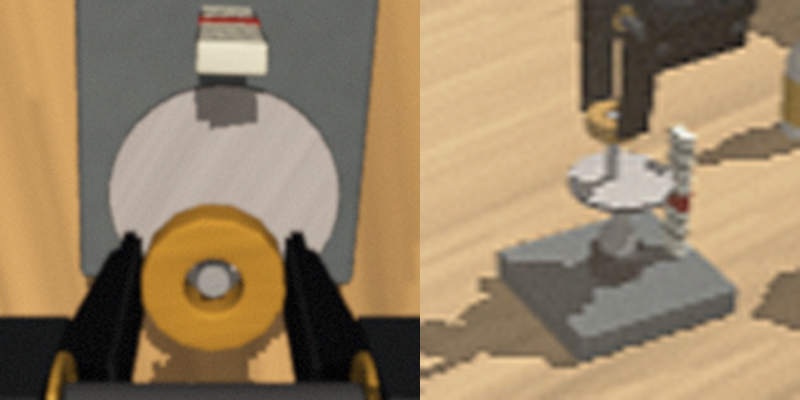

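The spindle tip shows inside the bore at (214,280) and the pan is still at 83.6 mm, so the ring is threaded. Next I'll lower and release it.

Request:
carry_out(
  series=[
    [0,0,0.008,0,0.3],
    [0,0,0.016,0,0.3],
    [0,0,0.024,0,0.3],
    [0,0,0.03,0,0.3],
    [0,0,0.034,0,0.3],
    [0,0,0.037,0,0.3],
    [0,0,0.039,0,0.3],
    [0,0,0.039,0,0.3],
    [0,0,0.039,0,0.3],
    [0,0,0.039,0,0.4],
    [0,0,0.039,0,0.44],
    [0,0,0.039,0,0.5],
    [0,0,0.039,0,0.55],
    [0,0,0.039,0,0.55],
    [0,0,0.039,0,0.55],
  ],
)

```text
t: 8.43
eef_pos: [506.8, 205.4, 275.2]
tcp_rot: [3.142, 0.0, 1.425]
ft_force: [0.3, -0.3, -0.2]
opening: 0.547
grip_force: 0.0
```

Request:
carry_out(
  series=[
    [0,0,-0.01,0,0.55],
    [0,0,-0.03,0,0.55],
    [0,0,-0.06,0,0.55],
    [-0.02,0,-0.09,0,0.65],
    [-0.05,0,-0.1,0,0.65],
    [-0.07,0.0,-0.1,0,0.65],
    [-0.075,0.0,-0.1,0,0.65],
    [-0.075,0.0,-0.1,0,0.65],
  ],
)

```text
t: 9.43
eef_pos: [496.0, 131.2, 374.8]
tcp_rot: [-3.141, 0.0, 1.424]
ft_force: [0.5, -0.1, -0.3]
opening: 0.655
grip_force: 0.0
```

```bash
cat > meas.py <<'E'
from h import *
import sys
c,s,T=wcal(); im,d=env.read_camera("wrist"); save(sys.argv[1],im)
P,pt=measure(im,d,c,T);H=P[...,2];X,Y=P[...,0],P[...,1];r=np.hypot(X-511,Y-210)
print("TCP",s["eef_pos"].round(1),"open",s["opening"],"t",s["t"])
hsv=cv2.cvtColor(im,cv2.COLOR_RGB2HSV);br=cv2.inRange(hsv,(15,130,90),(30,255,255))>0
m=(r<33)&(H>40)&(H<98)&~br&(Y>228);print("pan z",m.sum(),np.median(H[m]))
m=br&(r<34)&(H>50)&(H<140);zt=np.percentile(H[m],85);m&=abs(H-zt)<3
q=P[m];print("ring top z",zt,"pctl",np.percentile(q[:,2],[5,95]),"extent centre",(q.min(0)+q.max(0))/2,np.ptp(q,axis=0))
A=np.c_[q[:,:2]-q[:,:2].mean(0),np.ones(len(q))];print("slope",np.linalg.lstsq(A,q[:,2],rcond=None)[0][:2])
m=(r<20)&(H>zt+4)&(H<140);m&=~br;q=P[m];print("spindle",m.sum(),(q.min(0)+q.max(0))/2,q.max(0)[2])
E
python3 meas.py w3
```

```text
TCP [496.  131.2 374.8] open 0.6548495674865058 t 9.425
pan z 1075 74.70485938056441
ring top z 87.02533555973476 pctl [85.1123878  87.45336172] extent centre [507.01606779 204.54266048  86.52559475] [34.16246086 34.11429503  4.68252924]
slope [ 0.00161654 -0.00236507]
spindle 120 [507.14879442 204.92916446 107.19415831] 120.17127173429478
```

Ring 1 lies flat over the spindle and the pan is at about 0.020. Next is the ring at (491,-146).

Request:
carry_out(
  series=[
    [-0.06,0.008,0.0,0,0.65],
    [-0.12,0.016,0.0,0,0.65],
    [-0.18,0.024,0.0,0,0.65],
    [-0.235,0.03,0.0,0,0.65],
    [-0.275,0.035,0.04,0,0.65],
    [-0.275,0.035,0.09,0,0.65],
    [-0.275,0.035,0.135,0,0.65],
    [-0.275,0.035,0.165,0,0.65],
    [-0.275,0.035,0.176,0,0.65],
    [-0.275,0.035,0.176,0,0.65],
    [-0.275,0.035,0.176,0,0.3],
    [-0.275,0.035,0.176,0,0.3],
    [-0.275,0.035,0.176,0,0.3],
    [-0.275,0.035,0.176,0,0.3],
    [-0.275,0.035,0.176,0,0.3],
  ],
)

```text
t: 11.35
eef_pos: [490.7, -146.0, 199.8]
tcp_rot: [3.141, 0.0, 1.425]
ft_force: [-0.5, -0.2, 7.4]
opening: 0.361
grip_force: 30.0
```

Request:
carry_out(
  series=[
    [0,0,-0.02,0,0.3],
    [0,0,-0.06,0,0.3],
    [0.0,0.0,-0.12,0,0.3],
    [0.05,-0.004,-0.15,0,0.3],
    [0.105,-0.009,-0.15,0,0.3],
    [0.16,-0.014,-0.15,0,0.3],
    [0.215,-0.019,-0.15,0,0.3],
    [0.255,-0.022,-0.15,0,0.3],
    [0.275,-0.024,-0.15,0,0.3],
    [0.275,-0.024,-0.15,0,0.3],
    [0.275,-0.024,-0.15,0,0.3],
  ],
)

```text
t: 12.72
eef_pos: [506.6, 129.1, 349.1]
tcp_rot: [-3.141, 0.0, 1.425]
ft_force: [0.6, -0.0, -1.2]
opening: 0.358
grip_force: 30.0
```

```bash
cat > held.py <<'E'
from h import *
import sys
c,s,T=wcal(); im,d=env.read_camera("wrist"); save(sys.argv[1],im)
P,pt=measure(im,d,c,T);H=P[...,2];x,y,z=s["eef_pos"]
print("TCP",s["eef_pos"].round(1),"open",s["opening"],"t",s["t"])
r=(H>z-190)&(H<z-180)&(np.hypot(P[...,0]-x,P[...,1]-y)<24);hsv=cv2.cvtColor(im,cv2.COLOR_RGB2HSV)
r&=(hsv[...,1]>110)
zt=np.median(H[r]);r&=abs(H-zt)<2;e=[k for k in circ((r*255).astype(np.uint8),300,9000)]
print("ring top",zt,[(k[1],cast("",*k[0],zt,c)) for k in e])
q=P[r];A=np.c_[q[:,:2]-q[:,:2].mean(0),np.ones(len(q))];print("slope",np.linalg.lstsq(A,q[:,2],rcond=None)[0][:2])
E
python3 held.py w4; python3 meas.py w5 | grep -E "spindle|pan"
```

```text
TCP [506.6 129.1 349.1] open 0.3579107985398156 t 12.725
ring top 164.52073313642322 [((59.528717041015625, 67.6784439086914), array([506.65068845, 128.93753099, 164.52073314]))]
slope [-0.00046334 -0.00523286]
pan z 1306 74.6881184913074
spindle 162 [507.31119886 204.9403941  105.66058457] 120.13183160221973
```

Request:
carry_out(
  series=[
    [0.037,-0.005,0.0,0,0.3],
    [0.0752,-0.0105,0.0,0,0.3],
    [0.0752,-0.0105,0.01,0,0.3],
    [0.0752,-0.0105,0.02,0,0.3],
    [0.0752,-0.0105,0.028,0,0.3],
    [0.0752,-0.0105,0.032,0,0.3],
    [0.0752,-0.0105,0.036,0,0.3],
    [0.0752,-0.0105,0.04,0,0.3],
    [0.0752,-0.0105,0.044,0,0.3],
    [0.0752,-0.0105,0.044,0,0.3],
    [0.0752,-0.0105,0.044,0,0.3],
  ],
)

```text
t: 14.2
eef_pos: [507.3, 205.6, 305.3]
tcp_rot: [3.141, 0.0, 1.425]
ft_force: [0.1, 0.1, -0.9]
opening: 0.359
grip_force: 30.0
```

```bash
python3 look.py l2
```

```text
TCP [507.3 205.6 305.3] F [ 0.1  0.1 -0.9] open 0.359 t 14.2
pan z wrist 1588 74.6861006779226
scene z hist [(76, 42), (74, 41), (86, 22), (84, 13)]
```

View pics/l2.png

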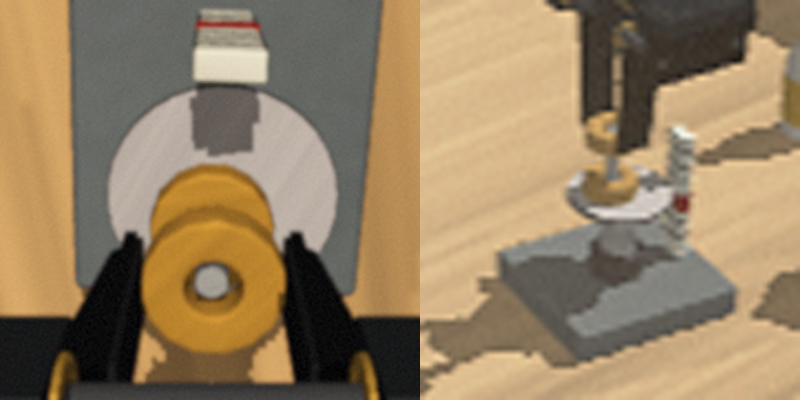

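The pan hasn't moved and the spindle tip shows in the bore at (212,282), so the second ring is threaded. I'll lower and release it.

Request:
carry_out(
  series=[
    [0,0,0.007,0,0.3],
    [0,0,0.014,0,0.3],
    [0,0,0.02,0,0.3],
    [0,0,0.023,0,0.3],
    [0,0,0.025,0,0.3],
    [0,0,0.027,0,0.3],
    [0,0,0.027,0,0.3],
    [0,0,0.027,0,0.3],
    [0,0,0.027,0,0.4],
    [0,0,0.027,0,0.44],
    [0,0,0.027,0,0.5],
    [0,0,0.027,0,0.55],
    [0,0,0.027,0,0.55],
    [0,0,0.027,0,0.55],
  ],
)

```text
t: 16.05
eef_pos: [507.3, 205.5, 278.2]
tcp_rot: [3.142, 0.0, 1.425]
ft_force: [-1.0, 0.6, 0.3]
opening: 0.547
grip_force: 0.0
```

Request:
carry_out(
  series=[
    [0,0,-0.01,0,0.55],
    [0,0,-0.03,0,0.55],
    [0,0,-0.06,0,0.55],
    [-0.02,0,-0.085,0,0.65],
    [-0.05,0,-0.085,0,0.65],
    [-0.07,0.0,-0.085,0,0.65],
    [-0.075,0.0,-0.085,0,0.65],
    [-0.075,0.0,-0.085,0,0.65],
    [-0.075,0.0,-0.085,0,0.65],
  ],
)

```text
t: 17.18
eef_pos: [496.5, 131.8, 363.0]
tcp_rot: [-3.141, 0.0, 1.425]
ft_force: [-0.3, -0.5, -0.1]
opening: 0.654
grip_force: 0.0
```

```bash
python3 meas.py w6; python3 - <<'E'
from h import *
d=env.read_camera("wrist")[1]; c,s,T=wcal(); P,_=measure(None,d,c,T)
m=(np.hypot(P[...,0]-511,P[...,1]-210)>20)&(P[...,1]>160)&(abs(P[...,2]-20)<4)&(np.hypot(P[...,0]-511,P[...,1]-210)<60);print("plinth z",np.median(P[m][:,2]))
E
```

```text
TCP [496.5 131.8 363. ] open 0.654345587000841 t 17.175
pan z 1084 64.71476201687835
ring top z 89.04381691966577 pctl [87.07923957 89.48645051] extent centre [507.51187992 204.23723863  88.60618952] [34.20717146 34.43189227  5.01085225]
slope [ 0.0001566  -0.00460672]
spindle 119 [507.06328186 205.02559792 101.90102406] 110.29394170905951
plinth z 19.343997970840775
```

The pan top reads 64.7 mm, or about 65.3 mm once corrected with the plinth reading (19.34 instead of 20). That is joint 0.0297–0.0303, right at or just above the band's upper edge, so a third ring is needed. It will end at about 0.038–0.040.

Request:
carry_out(
  series=[
    [-0.06,0.01,0.0,0,0.65],
    [-0.12,0.02,0.0,0,0.65],
    [-0.18,0.03,0.0,0,0.65],
    [-0.24,0.041,0.0,0,0.65],
    [-0.3,0.051,0.0,0,0.65],
    [-0.335,0.057,0.0,0,0.65],
    [-0.3515,0.0597,0.03,0,0.65],
    [-0.3515,0.0597,0.08,0,0.65],
    [-0.3515,0.0597,0.125,0,0.65],
    [-0.3515,0.0597,0.155,0,0.65],
    [-0.3515,0.0597,0.164,0,0.65],
    [-0.3515,0.0597,0.164,0,0.65],
    [-0.3515,0.0597,0.164,0,0.3],
    [-0.3515,0.0597,0.164,0,0.3],
    [-0.3515,0.0597,0.164,0,0.3],
    [-0.3515,0.0597,0.164,0,0.3],
    [-0.3515,0.0597,0.164,0,0.3],
  ],
)

```text
t: 19.4
eef_pos: [504.5, -225.2, 199.8]
tcp_rot: [3.141, 0.0, 1.425]
ft_force: [-0.5, 0.4, 6.4]
opening: 0.367
grip_force: 30.0
```

Request:
carry_out(
  series=[
    [0,0,-0.02,0,0.3],
    [0,0,-0.06,0,0.3],
    [0.0,0.0,-0.12,0,0.3],
    [0.05,-0.007,-0.15,0,0.3],
    [0.105,-0.015,-0.15,0,0.3],
    [0.16,-0.022,-0.15,0,0.3],
    [0.215,-0.03,-0.15,0,0.3],
    [0.27,-0.038,-0.15,0,0.3],
    [0.32,-0.045,-0.15,0,0.3],
    [0.345,-0.048,-0.15,0,0.3],
    [0.351,-0.0493,-0.15,0,0.3],
    [0.351,-0.0493,-0.15,0,0.3],
    [0.351,-0.0493,-0.15,0,0.3],
  ],
)

```text
t: 21.02
eef_pos: [506.7, 128.4, 349.2]
tcp_rot: [-3.141, 0.0, 1.424]
ft_force: [0.2, 0.0, -0.5]
opening: 0.367
grip_force: 30.0
```

```bash
python3 held.py w7; python3 meas.py w8 | grep -E "spindle|pan"
```

```text
TCP [506.7 128.4 349.2] open 0.3668755686127546 t 21.025
ring top 164.43803281591204 [((59.4913330078125, 67.21353912353516), array([506.80102497, 127.33002197, 164.43803282]))]
slope [-0.00076553 -0.00564755]
pan z 1212 64.74544269602276
spindle 139 [507.29904508 205.0235629  102.08663   ] 110.4931307176548
```

Request:
carry_out(
  series=[
    [0.038,-0.005,0.0,0,0.3],
    [0.0769,-0.0109,0.0,0,0.3],
    [0.0769,-0.0109,0.01,0,0.3],
    [0.0769,-0.0109,0.02,0,0.3],
    [0.0769,-0.0109,0.03,0,0.3],
    [0.0769,-0.0109,0.038,0,0.3],
    [0.0769,-0.0109,0.043,0,0.3],
    [0.0769,-0.0109,0.046,0,0.3],
    [0.0769,-0.0109,0.049,0,0.3],
    [0.0769,-0.0109,0.052,0,0.3],
    [0.0769,-0.0109,0.052,0,0.3],
    [0.0769,-0.0109,0.052,0,0.3],
  ],
)

```text
t: 22.62
eef_pos: [507.0, 207.0, 297.3]
tcp_rot: [3.141, 0.0, 1.425]
ft_force: [0.4, -0.4, -1.0]
opening: 0.368
grip_force: 30.0
```

```bash
python3 look.py l3
```

```text
TCP [507.  207.  297.3] F [ 0.4 -0.4 -1. ] open 0.368 t 22.625
pan z wrist 1470 64.74505382697531
scene z hist [(66, 44), (64, 28), (90, 18), (88, 17)]
```

View pics/l3.png

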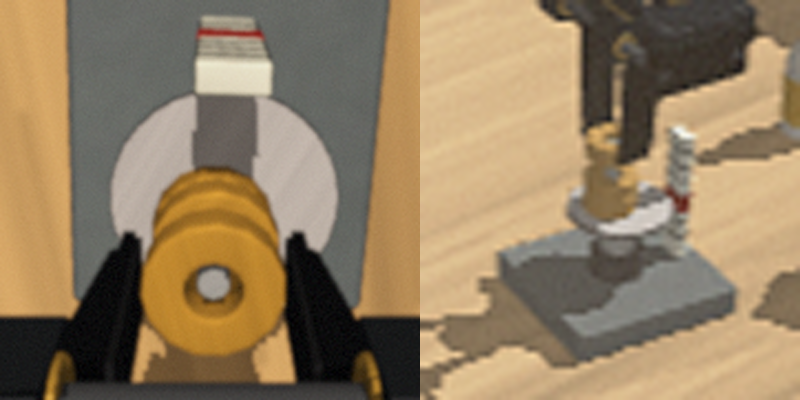

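The third ring is threaded, with the tip at (213,283) in the bore and the pan unmoved. I'll lower it 18 mm, of which about 6 mm is pan sink, and release.

Request:
carry_out(
  series=[
    [0,0,0.006,0,0.3],
    [0,0,0.011,0,0.3],
    [0,0,0.014,0,0.3],
    [0,0,0.016,0,0.3],
    [0,0,0.018,0,0.3],
    [0,0,0.018,0,0.3],
    [0,0,0.018,0,0.3],
    [0,0,0.018,0,0.4],
    [0,0,0.018,0,0.44],
    [0,0,0.018,0,0.5],
    [0,0,0.018,0,0.55],
    [0,0,0.018,0,0.55],
    [0,0,0.018,0,0.55],
  ],
)

```text
t: 24.35
eef_pos: [507.0, 207.0, 279.2]
tcp_rot: [3.142, 0.0, 1.425]
ft_force: [-0.1, 0.4, 0.6]
opening: 0.548
grip_force: 0.0
```

Request:
carry_out(
  series=[
    [0,0,-0.01,0,0.55],
    [0,0,-0.03,0,0.55],
    [0,0,-0.06,0,0.55],
    [-0.02,0,-0.08,0,0.65],
    [-0.05,0,-0.08,0,0.65],
    [-0.07,0.0,-0.08,0,0.65],
    [-0.075,0.0,-0.08,0,0.65],
    [-0.075,0.0,-0.08,0,0.65],
    [-0.075,0.0,-0.08,0,0.65],
  ],
)

```text
t: 25.48
eef_pos: [496.2, 133.3, 359.1]
tcp_rot: [-3.141, 0.0, 1.426]
ft_force: [1.7, -0.6, 0.1]
opening: 0.649
grip_force: 0.0
```

```bash
python3 meas.py w9; python3 look.py l4|tail -1
```

```text
TCP [496.2 133.3 359.1] open 0.6492440535901013 t 25.475
pan z 1043 56.102146103537336
ring top z 92.41262896504307 pctl [90.47350793 92.82108032] extent centre [506.95253703 205.08377864  91.6118297 ] [34.10021197 34.38005848  4.26927494]
slope [ 0.00136181 -0.00746181]
spindle 111 [507.16505241 204.91385523  99.41032561] 101.37004633234679
scene z hist [(56, 48), (58, 31), (92, 23), (54, 15)]
```

View pics/l4.png

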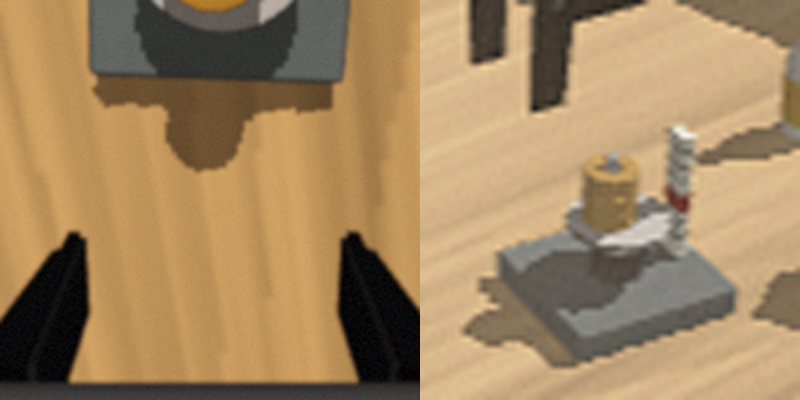

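The three rings stand flat on the spindle at right-panel (610,190). The pan top is at about 56.5 mm (joint about 0.0385), inside the band, and the arm touches nothing.

```bash
python3 -c "
from cell import env
print(env.job_done())"
```

```text
the job is handed in; nothing more can be done
None
```

I handed the job in with three brass rings threaded flat on the spindle and the pan at rest at about 56.5 mm, inside the 53–65 mm red band; the fourth ring stayed in the tray, and no verdict came back.

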